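Fit the removable knob to the steam unit's vent valve and hold the valve open

TASK

Vent the cold steam unit: draw its removable knob out of the open end of the keeper on the unit's deck, turn it so that the flat in its bore matches the flat of the D-shaped valve spindle, and push it fully home on the spindle. Then press the knob down to the end of the valve's spring travel and keep it there: finish while still gripping the knob and holding the valve down. Do not disturb the pin tin, the thread spool or the tailor's chalk beside the unit.

Things in the scene. Friction and masses are not known exactly. Their poses are not given: they have to be found in the camera images.
- steam_unit: compact steam unit: steel box with grey deck, 206 x 306 x 120 mm (x, y, z), fixed; origin at the centre of its underside, z up, front to its -x; deck top at z = 120 mm. Keeper with the knob at the left of the deck, D-spindle at the right (x = -20, y = -80 mm). Along the back (x = 62): gauge 10 mm high (y = -100), filler cap 26 mm (y = 0), rocker switch 8 mm (y = 105).
- keeper_mouth (a point): middle of the keeper's open end, on the deck; y = into the keeper (65 mm to its back stop), so the way out is -y, on towards the spindle. A steel channel 52 mm wide inside, 8 mm high; two lips (top 11 mm above the deck, 60 mm over their outer edges, gap 34 mm) cover the knob's skirt, so it cannot be lifted there but slides out freely; clear once its centre is 25 mm outside.
- knob_grip (a point): loose black knob, 60 g: skirt 48 mm across, 6 mm thick; hub 28 mm across up to 20 mm; above it a grip bar 14 mm wide, from 20 to 50 mm above the underside, blunt end 20 mm behind the axis, pointed nose 23 mm ahead, pale line towards the nose. Point: on the axis, 35 mm above the underside; x = to the nose, z = up. At the start it stands on the deck in the keeper, nose roughly to the front.
- knob_bore (a point): point on the knob's axis at the closed end of its bore, 16 mm above the underside; axes as knob_grip. The D-shaped bore opens in the underside: 16 mm diameter, 16 mm deep, chamfered mouth, flat 4 mm from the axis on the side of the nose (+x). Fully home, this point touches the spindle's tip.
- spindle_tip (a point): centre of the top of the steel D-spindle, 150 mm above the counter at rest, 30 mm above the deck (lowest 7 mm in a brass nut 27 mm across); diameter 14 mm, flat 3 mm from the axis on its +x side: x points out through the flat, within 40 degrees or so of the unit's front. It turns only stiffly (0.08 N m) and can be pressed down.
- valve (a joint): how far the spindle is pressed down: 0 at rest, 0.006 m at its stop; a spring returns it (4 N to start, 9 N at the stop). With the knob home, the knob's underside is 14 mm above the deck at rest and 8 mm at the stop.
- pin_tin_mid (a point): centre of the closed round pin tin, 66 mm across, 22 mm high, on the counter in front of the unit: leave alone
- spool_mid (a point): centre of the standing thread spool, 27 mm across, 46 mm high, on the counter to the left of the unit: leave alone
- chalk_mid (a point): centre of the white tailor's chalk, 36 x 46 x 8 mm, lying on the counter in front of the unit: leave alone

How it is judged:
By the outcome, as a careful person would: the job done as asked, in the order asked, and still so for the second after the job is handed in, while the arm keeps its last pose, push and grip.
It also fails if it takes over 45 s, if anything falls off the work surface, if the arm or the gripper's body presses on something with over 40 N, if the wrist force passes 120 N, or if a joint passes its speed limit or range.

ROBOT

A 6-joint arm with a two-finger parallel gripper is mounted at the origin on a cart in front of the work surface, level with it; the furniture and walls round the work are solid. World frame = base frame: x ahead of the robot, y to its left, z up, the work surface at z = 0. Lengths are in m, angles in rad, forces in N, time in s.
With the tool pointing down it reaches from about 0.3 to 0.85 m from the base axis. Payload 4.2 kg.
Tool frame: the origin (TCP) lies at the very end of the fingers, on their centre line; the grasp point (between the pads) lies 19 mm behind it; z points along the fingers, y is the line along which they close (so a half turn about z gives the same grasp; the last joint's range is limited). The gripper opens to 91 mm and grips with 3 to 60 N. Pads are 32 mm wide; open, the fingers measure 118 mm over their backs; the gripper's body (76 mm by 178 mm) begins 60 mm behind the grasp point.
Start: joints at [1.17, 0.32, 1.565, -0, 1.257, -0.02], TCP at [0.214, 0.534, 0.214] pointing down, gripper open.
Joint ranges: [-3.11, 3.11], [-0.84, 2.01], [0.21, 2.61], [-1.34, 4.49], [0.05, 2.63], [-2.56, 2.56]. Speed limits (rad/s): [2.57, 2.57, 3.14, 3.14, 3.14, 3.14].

INTERFACE

Orientations are given as [roll, pitch, yaw] about the fixed x, y, z axes, in that order (R = Rz(yaw) Ry(pitch) Rx(roll)).
In Python, from station import ctrl gives the robot as it stands.
- The arm moves only by the tool carry_out, never from a script. Its arguments are lists of equal length, an entry for each row: "xyz": the shift along the tool's x, y, z in mm, a list of three; "rotation": the turn, a rotation vector about the tool's x, y, z in degrees, a list of three; "jaw": the gripper command: -1 is shut, 1 is fully open, values between are in proportion. A call has 1 to 12 rows; each row is the pose to reach, as a shift and turn from the pose commanded when the call began, along the tool's axes at that moment; what a row does not reach only later rows make up. A row lasts 1/8 s, in which the tool goes at most 62.5 mm and 10.7 degrees, less where a joint would pass 70% of its speed; a pose out of reach is approached as far as the arm can. A call with a gripper value outside its range is refused whole. The fingers move at their own pace and stop on an object; the grip force is fixed at half the most. Time passes only in rows, so rows that repeat a pose let the fingers close. It gives the time, the measured TCP pose, the force, the opening and the grip force at its end, in the units of the state.
- ctrl.read_state(): the state, without advancing time (a new reading comes with each control period).
- ctrl.capture(name): name is "side" or "top"; returns (picture, depth): 400x640x3 uint8, blue, green, red; 400x640 float32, m along the optical axis (not along the pixel's ray), 0 where there is no reading.
- ctrl.get_calibration(name): a dict with "mtx" (3x3 intrinsics, pixels), "k1" (the pictures are not rectified: a ray, as slopes to the right and down, at radius r is drawn at 1 + k1 r^2 times it, then the intrinsics apply), "T" (4x4, takes a point from camera to world coordinates). Camera axes: x right, y up, looking along -z (the intrinsics and any distortion apply to the point x, -y, -z); pixel columns grow to the right and rows downward; lengths in m; the calibration is good to about 2 mm. A picture is of the moment at which its call begins. get_calibration takes no time and is no camera call.
- ctrl.hand_in(): hands the job in; it is judged then, once.
Trained networks look in the newest picture that a camera, given by its name, has taken for a name from the list of things; names that differ only in an ending like _2 or _b are one class to them, and where a whole thing is asked for, a point or a joint stands for the part that bears it (a point fixed in the world has none). Each returns a list of dicts, best first, with "conf" (0 to 1); they miss things now and then, are a little off and sometimes report something else, mostly with a low value. They report only what shows in the picture. A call takes as long as a camera call.
- ctrl.look_for(camera, name): "position" ([x, y, z] in m, in world coordinates, good to about 4 mm: the middle of the surface that is visible of it).
- ctrl.spot_point(camera, name): "position" ([x, y, z] in m, in world coordinates, good to about 4 mm: a listed point, or the origin of a listed thing).
The state is a dict: "time": time; "qpos": joint angles; "joint_vel": joint speeds; "joint_torque": joint torques, N m; "position": TCP position; "tcp_rot": TCP orientation; "contact_force": force on the tool from outside, world axes, zero at the start; "moment": the same for the moment, N m; "opening": finger opening in m; "grasp_force": force on a finger pad.
Only numpy, scipy, OpenCV 4.12 (cv2) and the standard library are available. Lean on these libraries where they do the work, as an engineer would, in place of code of your own. Each camera call takes 0.05 s, during which the arm holds its last target. There are 200 camera calls.

## Working session

There is one attempt and no reset: what is moved stays moved. The work goes in short steps, Python scripts to look and compute and a tool call to move; the robot and the scene stay as the last step left them, time stands still between calls to the robot, and variables do not carry over. Pictures are saved under pics/ and viewed, at most 10 in all, crops included, and the job is handed in when it is done.

Besides the shell and the picture viewer there is one more tool, called after "Request:" as name(argument=value, ...) on one line, values as JSON. carry_out: Moves the arm, as the interface text tells. Its arguments: {"type":"object","properties":{"xyz":{"type":"array"},"rotation":{"type":"array"},"jaw":{"type":"array"}},"required":["xyz","rotation","jaw"]}

```bash
mkdir -p pics
cat > h.py <<'E'
import numpy as np, cv2
from station import ctrl
def snap(cam,name,crop=None,scale=1):
    im,d=ctrl.capture(cam); im=im.copy()
    np.savez('pics/'+name+'.npz',im=im,d=d)
    if crop: im=im[crop[1]:crop[3],crop[0]:crop[2]]
    if scale!=1: im=cv2.resize(im,None,fx=scale,fy=scale,interpolation=cv2.INTER_CUBIC)
    cv2.imwrite('pics/'+name+'.png',im); return d
def ray(cam,u,v):
    c=ctrl.get_calibration(cam);K=np.array(c['mtx']);k=c['k1'];T=np.array(c['T'])
    x=(u-K[0,2])/K[0,0];y=(v-K[1,2])/K[1,1];rd=np.hypot(x,y);r=rd
    for _ in range(20): r=rd/(1+k*r*r)
    s=r/rd if rd>0 else 1
    return T[:3,3],T[:3,:3]@np.array([x*s,-y*s,-1])
def atz(cam,u,v,z):
    o,d=ray(cam,u,v);return o+d*(z-o[2])/d[2]
def atd(cam,u,v,dep):
    o,d=ray(cam,u,v);return o+d*dep
def proj(cam,p):
    c=ctrl.get_calibration(cam);K=np.array(c['mtx']);T=np.array(c['T'])
    q=T[:3,:3].T@(np.array(p)-T[:3,3]);a=np.array([q[0],-q[1]])/-q[2];a=a*(1+c['k1']*(a@a))
    return K[0,0]*a[0]+K[0,2],K[1,1]*a[1]+K[1,2]
E
python3 - <<'E'
from h import *
np.set_printoptions(precision=4,suppress=True)
for c in('side','top'):
    snap(c,c+'0')
    k=ctrl.get_calibration(c);print(c,k['mtx'][0],k['k1'],np.array(k['T']))
    for n in('steam_unit','keeper_mouth','knob_grip','spindle_tip','pin_tin_mid','spool_mid','chalk_mid'):
        print(n,[(np.round(r['position'],4),round(r['conf'],2),np.round(proj(c,r['position']))) for r in ctrl.spot_point(c,n)[:2]])
s=ctrl.read_state();print(s)
E
```

```text
side [474.1286   0.     315.3295] -0.036337204014323485 [[-0.9963  0.0581 -0.0625  0.4244]
 [-0.0848 -0.5873  0.8049  1.0892]
 [ 0.0101  0.8073  0.59    0.7514]
 [ 0.      0.      0.      1.    ]]
steam_unit []
keeper_mouth [(array([0.503 , 0.2031, 0.1193]), 0.9, array([311., 193.]))]
knob_grip [(array([0.505 , 0.2372, 0.154 ]), 0.77, array([309., 189.])), (array([0.5697, 0.3178, 0.0221]), 0.72, array([277., 256.]))]
spindle_tip [(array([0.494 , 0.0627, 0.1476]), 0.59, array([320., 152.])), (array([0.3609, 0.2212, 0.0145]), 0.52, array([370., 237.]))]
pin_tin_mid [(array([0.3642, 0.2217, 0.013 ]), 0.8, array([368., 237.]))]
spool_mid [(array([0.3626, 0.0298, 0.0011]), 0.23, array([368., 195.]))]
chalk_mid [(array([0.367 , 0.0297, 0.0044]), 0.41, array([367., 194.]))]
top [422.367    0.     323.1881] -0.013487187391989902 [[ 0.0112  0.9923 -0.123   0.3783]
 [-0.9999  0.0109 -0.0035  0.1854]
 [-0.0021  0.1231  0.9924  0.9776]
 [ 0.      0.      0.      1.    ]]
steam_unit [(array([ 0.5184,  0.1385, -0.001 ]), 0.64, array([345., 189.]))]
keeper_mouth [(array([0.4996, 0.2061, 0.1189]), 0
[... 243 characters left out ...]
n_mid [(array([0.361 , 0.2197, 0.0121]), 0.55, array([309., 257.]))]
spool_mid [(array([0.5733, 0.3205, 0.0247]), 0.48, array([266., 163.]))]
chalk_mid [(array([0.3662, 0.0297, 0.0084]), 0.75, array([393., 256.]))]
{'time': 0.8, 'qpos': array([ 1.17  ,  0.3196,  1.5645, -0.    ,  1.2574, -0.02  ]), 'joint_vel': array([ 0.0015,  0.0018, -0.0006, -0.0023, -0.0002,  0.0005]), 'joint_torque': array([ -0.0003, -41.2306, -23.2219,   0.0726,   0.0375,   0.    ]), 'position': array([0.2137, 0.5338, 0.214 ]), 'tcp_rot': array([3.1415, 0.    , 2.7608]), 'contact_force': array([-0.3851,  0.5659, -0.6889]), 'moment': array([-0.0067, -0.0463,  0.0015]), 'grasp_force': 0.0, 'opening': 0.09093906131742845}
```

Run:
```python
import cv2,numpy as np
a=np.load('pics/top0.npz')['im'][120:290,230:440];b=np.load('pics/side0.npz')['im'][110:290,220:420]
cv2.imwrite('pics/t.png',cv2.resize(a,None,fx=3.5,fy=3.5,interpolation=2))
cv2.imwrite('pics/s.png',cv2.resize(b,None,fx=3.3,fy=3.3,interpolation=2))
```

```text
(no output)
```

View pics/t.png

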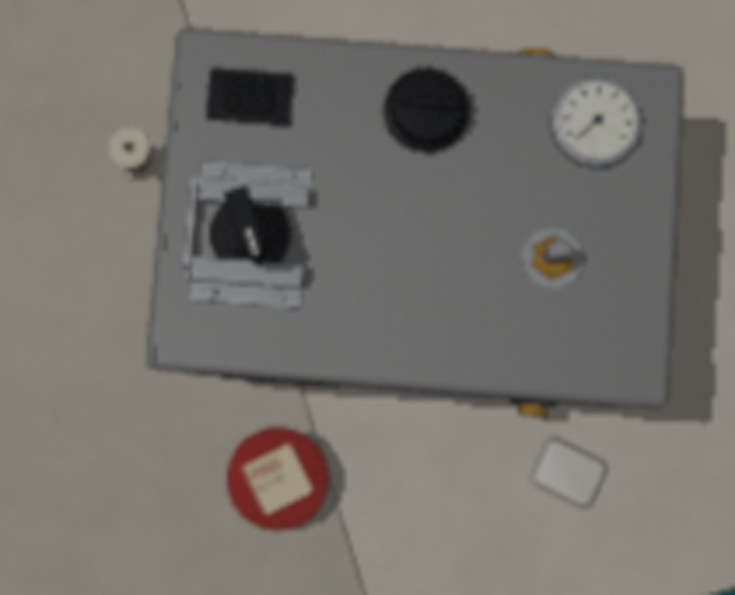

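View pics/s.png

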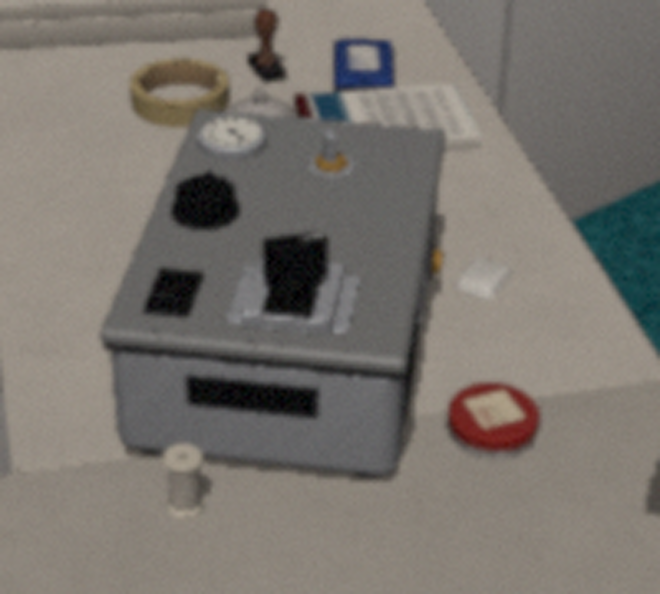

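The top view shows the knob with its nose and pale line towards the front (crop 256,260), the spindle near crop (565,255), and the deck corners at about (180,30), (683,67), (665,405) and (150,368). The side view shows the same layout. Next I'll average several frames to see the flat.

Run:
```python
from h import *
np.set_printoptions(precision=4,suppress=True)
P=[]
out=[]
for c,w1,w2 in(('top',(375,178,410,208),(280,160,325,212)),('side',(300,135,340,170),(280,170,330,212))):
    A=[];D=[]
    for i in range(8):
        a,d=ctrl.capture(c);A.append(a.astype(float));D.append(d)
    m=np.mean(A,0);D=np.median(D,0);np.savez('pics/avg_'+c+'.npz',m=m,d=D)
    for w in(w1,w2):
        x=m[w[1]:w[3],w[0]:w[2]];x=(x-x.min())/(x.max()-x.min())*255
        x=cv2.resize(np.power(x/255,.7)*255,(390,290),interpolation=cv2.INTER_CUBIC);out.append(np.clip(x,0,255).astype(np.uint8))
cv2.imwrite('pics/z.png',np.vstack([np.hstack(out[:2]),np.hstack(out[2:])]))
f=lambda u,v:(230+u/3.5,120+v/3.5)
cs=[atz('top',*f(*p),.12) for p in((180,30),(683,67),(665,405),(150,368))]
for q in cs:print(q)
print('centre',np.mean(cs,0))
y=(cs[0]+cs[3]-cs[1]-cs[2])/2;print('yaw',np.degrees(np.arctan2(-y[0],y[1])),np.linalg.norm(y),np.linalg.norm(cs[0]-cs[3]))
print('tip',atz('top',*f(568,255),.15),atz('side',220+330/3.3,110+133/3.3,.15))
for n in ('knob_grip','knob_bore','spindle_tip','keeper_mouth'):
  for c in('top','side'):
    print(n,c,[(np.round(r['position'],4),round(r['conf'],2)) for r in ctrl.spot_point(c,n)[:3]])
```

```text
[0.6278 0.2773 0.12  ]
[ 0.6084 -0.0225  0.12  ]
[ 0.4079 -0.0084  0.12  ]
[0.426 0.29  0.12 ]
centre [0.5175 0.1341 0.12  ]
yaw -3.5854960638879647 0.29964950160552783 0.20219687733951178
tip [0.4907 0.0518 0.15  ] [0.4942 0.06   0.15  ]
knob_grip top [(array([0.5037, 0.2349, 0.156 ]), 0.85)]
knob_grip side [(array([0.5059, 0.2367, 0.155 ]), 0.81)]
knob_bore top [(array([0.5046, 0.2335, 0.1358]), 0.9)]
knob_bore side [(array([0.5035, 0.2344, 0.1358]), 0.71)]
spindle_tip top [(array([0.494 , 0.0588, 0.148 ]), 0.42)]
spindle_tip side [(array([0.4924, 0.062 , 0.1462]), 0.59)]
keeper_mouth top [(array([0.4994, 0.2055, 0.1197]), 0.95)]
keeper_mouth side [(array([0.5014, 0.2009, 0.1206]), 0.85)]
```

View pics/z.png

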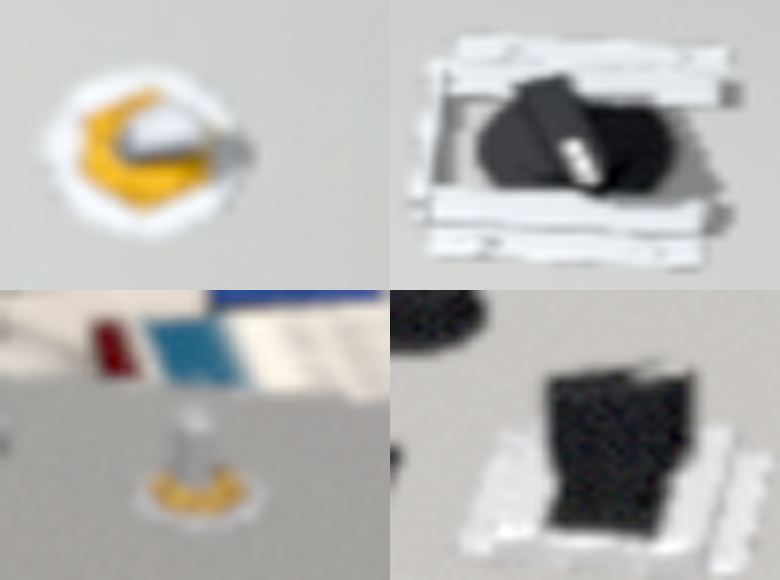

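Averaged view: the D's flat edge in the top view runs about (125,158)→(210,148), so the flat faces front and slightly right. The knob's pale line runs (570,145)→(595,182), about 20° off front. I'll fit render models for the numbers.

```bash
cat > fit.py <<'E'
from h import *
from scipy.optimize import minimize
S=8
def fitspin(cam,win,x0,ths,zt=.15):
    im=np.load(f'pics/avg_{cam}.npz')['m'];u0,v0,u1,v1=win;I=im[v0:v1,u0:u1]
    H,W=I.shape[:2]
    def poly(pts):
        a=np.array([proj(cam,p) for p in pts]);a=(a-[u0,v0]+.5)*S;return np.round(a*16).astype(np.int32)
    t=np.linspace(0,2*np.pi,40)
    def ren(x,y,th):
        L=np.zeros((H*S,W*S),np.uint8)
        circ=lambda r,z:[(x+r*np.cos(a),y+r*np.sin(a),z) for a in t]
        cv2.fillPoly(L,[poly(circ(.0195,.1205))],1,shift=4)
        cv2.fillPoly(L,[poly(circ(.0135,.127))],2,shift=4)
        a0=np.arccos(3/7);aa=np.linspace(a0,2*np.pi-a0,40)+th
        D=lambda z:[(x+.007*np.cos(a),y+.007*np.sin(a),z) for a in aa]
        b,tp=poly(D(.127)),poly(D(zt))
        cv2.fillPoly(L,[cv2.convexHull(np.vstack([b,tp]))],3,shift=4)
        c=np.array(ctrl.get_calibration(cam)['T'])[:3,3]
        if (c[0]-x)*np.cos(th)+(c[1]-y)*np.sin(th)>.003: cv2.fillPoly(L,[np.array([b[0],b[-1],tp[-1],tp[0]])],4,shift=4)
        cv2.fillPoly(L,[tp],5,shift=4)
        return L
    wt=np.ones((H,W));
    for (a,b_,c_,d_) in MASK.get(cam,[]): wt[b_-v0:d_-v0,a-u0:c_-u0]=0
    def cost(p,th):
        L=ren(p[0],p[1],th)
        B=[]
        for k in range(6):
            m=cv2.GaussianBlur((L==k).astype(np.float32),(0,0),.6*S);B.append(cv2.resize(m,(W,H),interpolation=cv2.INTER_AREA).ravel())
        B=np.array(B).T;w=wt.ravel()[:,None];Y=I.reshape(-1,3)
        A=np.vstack([B*w,.05*np.eye(6)]);Yw=np.vstack([Y*w,np.full((6,3),.05*120)])
        c=np.linalg.lstsq(A,Yw,rcond=None)[0]
        return (((B@c-Y)*w)**2).sum()/w.sum()/3
    p=np.array(x0)
    for th in ths:
        r=minimize(cost,p,args=(np.radians(th),),method='Nelder-Mead',options=dict(initial_simplex=[p,p+[.003,0],p+[0,.003]],maxfev=60,xatol=1e-4))
        print(cam,th,np.round(r.x,4),round(r.fun,1))
MASK={'top':[(393,185,404,200)],'side':[(300,120,340,143)]}
if __name__=='__main__':
    fitspin('top',(376,178,402,204),(.4925,.0555),range(136,222,8))
    MASK['side']=[]
    fitspin('side',(308,143,332,166),(.4925,.0575),range(136,222,12))
E
python3 fit.py
```

```text
Traceback (most recent call last):
  File "fit.py", line 40, in <module>
    fitspin('top',(376,178,402,204),(.4925,.0555),range(136,222,8))
    ~~~~~~~^^^^^^^^^^^^^^^^^^^^^^^^^^^^^^^^^^^^^^^^^^^^^^^^^^^^^^^^
  File "fit.py", line 36, in fitspin
    r=minimize(cost,p,args=(np.radians(th),),method='Nelder-Mead',options=dict(initial_simplex=[p,p+[.003,0],p+[0,.003]],maxfev=60,xatol=1e-4))
  File "fit.py", line 26, in cost
    L=ren(p[0],p[1],th)
  File "fit.py", line 17, in ren
    b,tp=poly(D(.127)),poly(D(zt))
         ~~~~^^^^^^^^^
  File "fit.py", line 8, in poly
    a=np.array([proj(cam,p) for p in pts]);a=(a-[u0,v0]+.5)*S;return np.round(a*16).astype(np.int32)
                ~~~~^^^^^^^
  File "h.py", line 20, in proj
    c=ctrl.get_calibration(cam);K=np.array(c['mtx']);T=np.array(c['T'])
ValueError: time passes only in moves, steps and waits
```

```bash
python3 - <<'E'
from station import ctrl
import pickle,numpy as np
pickle.dump({c:{k:np.array(v) for k,v in ctrl.get_calibration(c).items()} for c in('top','side')},open('cal.pkl','wb'))
E
sed -i 's/ctrl.get_calibration(\([a-z]*\))/CAL[\1]/; s/^from station import ctrl/from station import ctrl\nimport pickle\nCAL=pickle.load(open("cal.pkl","rb"))/' h.py; sed -i 's/ctrl.get_calibration(cam)/CAL[cam]/' fit.py; time python3 fit.py
cat > go.py <<'E'
from h import *
from scipy.spatial.transform import Rotation as R
import sys
# target x y z yaw(deg, tool x direction), tool straight down -> tool-frame shift (mm), rotvec (deg) from measured pose
x,y,z,yaw=map(float,sys.argv[1:5]);s=ctrl.read_state()
A=R.from_euler('xyz',s['tcp_rot']);B=R.from_euler('xyz',[np.pi,0,np.radians(yaw)])
print(np.round(A.inv().apply(np.array([x,y,z])-s['position'])*1000,1),np.round((A.inv()*B).as_rotvec(degrees=True),1))
E
python3 go.py .5045 .235 .2 201
```

```text
top 136 [0.4941 0.0568] 52.3
top 144 [0.4941 0.0565] 48.8
top 152 [0.4938 0.0564] 42.5
top 160 [0.4938 0.0564] 36.7
top 168 [0.4938 0.0564] 32.4
top 176 [0.4938 0.0562] 29.3
top 184 [0.4938 0.0562] 27.5
top 192 [0.4938 0.0564] 27.5
top 200 [0.4941 0.0564] 29.6
top 208 [0.4938 0.0564] 31.9
top 216 [0.4943 0.0564] 36.5
side 136 [0.4944 0.0603] 283.2
side 148 [0.4944 0.0601] 283.2
side 160 [0.4944 0.0603] 283.0
side 172 [0.4943 0.0603] 283.0
side 184 [0.4941 0.0603] 283.2
side 196 [0.4941 0.06  ] 283.3
side 208 [0.4944 0.0597] 284.0
side 220 [0.4944 0.06  ] 284.4
[-381.  -169.3   13.9] [  0.    0.  -42.8]
real	0m13.596s
user	0m12.957s
sys	0m0.596s
```

Request:
carry_out(xyz=[[-381,-169,0],[-381,-169,0],[-381,-169,0],[-381,-169,0],[-381,-169,0],[-381,-169,0],[-381,-169,0],[-381,-169,14],[-381,-169,14],[-381,-169,14]], rotation=[[0,0,-43],[0,0,-43],[0,0,-43],[0,0,-43],[0,0,-43],[0,0,-43],[0,0,-43],[0,0,-43],[0,0,-43],[0,0,-43]], jaw=[1,1,1,1,1,1,1,1,1,1])

```text
time: 3.25
position: [0.5037, 0.2364, 0.2001]
tcp_rot: [3.141, -0.0, -2.77]
contact_force: [-0.3, 0.6, 0.8]
opening: 0.0916
grasp_force: 0.0
```

Request:
carry_out(xyz=[[0,0,30],[0,0,57],[0,0,57],[0,0,57],[0,0,57],[0,0,57],[0,0,57],[0,0,57],[0,0,57]], rotation=[[0,0,0],[0,0,0],[0,0,0],[0,0,0],[0,0,0],[0,0,0],[0,0,0],[0,0,0],[0,0,0]], jaw=[1,1,1,-0.3,-0.6,-0.9,-1,-1,-1])

```text
time: 4.38
position: [0.5046, 0.2353, 0.1429]
tcp_rot: [3.142, 0.0, -2.772]
contact_force: [-0.7, 0.2, -0.0]
opening: 0.034
grasp_force: 0.0
```

Run:
```python
from h import *
a,_=ctrl.capture('top');b,_=ctrl.capture('side')
f=lambda x,s:cv2.resize(x,s,interpolation=2)
cv2.imwrite('pics/g1.png',np.hstack([f(a[130:250,250:410],(400,300)),f(b[110:230,240:400],(400,300))]))
```

```text
(no output)
```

View pics/g1.png

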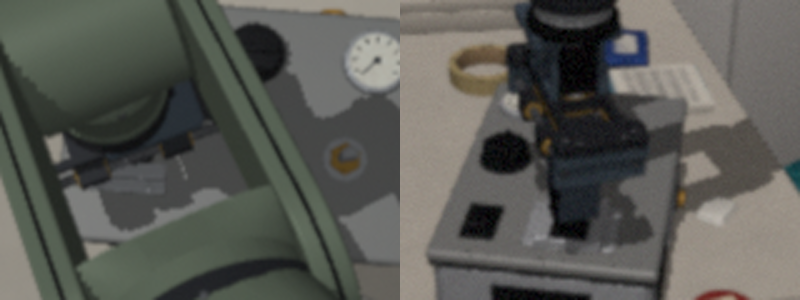

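The top view is mostly blocked by the arm (spindle at crop 345,158). In the side view the fingers straddle the knob at (572,220) and are still closing.

Request:
carry_out(xyz=[[0,0,0],[0,0,0],[0,0,0],[0,0,0],[0,0,0]], rotation=[[0,0,0],[0,0,0],[0,0,0],[0,0,0],[0,0,0]], jaw=[-1,-1,-1,-1,-1])

```text
time: 5.1
position: [0.5046, 0.2353, 0.1429]
tcp_rot: [3.142, 0.0, -2.772]
contact_force: [0.5, -0.5, -0.3]
opening: 0.0138
grasp_force: 30.0
```

```bash
python3 go.py .5025 .2020 .1437 201.2;python3 go.py .4999 .1600 .1437 201.2
```

```text
[ 14.  -30.3  -0.8] [ 0.  0. -0.]
[ 31.6 -68.5  -0.8] [ 0.  0. -0.]
```

Request:
carry_out(xyz=[[2.8,-6,-0.8],[7,-15.2,-0.8],[14,-30.3,-0.8]], rotation=[[0,0,0],[0,0,0],[0,0,0]], jaw=[-1,-1,-1])

```text
time: 5.48
position: [0.5023, 0.2011, 0.1437]
tcp_rot: [-3.141, -0.0, -2.771]
contact_force: [0.1, -0.2, -0.6]
opening: 0.0139
grasp_force: 30.0
```

Request:
carry_out(xyz=[[8,-18,0],[17.5,-38.5,0],[17.5,-38.5,0],[17.5,-38.5,-20],[17.5,-38.5,-40],[17.5,-38.5,-40]], rotation=[[0,0,0],[0,0,0],[0,0,0],[0,0,0],[0,0,0],[0,0,0]], jaw=[-1,-1,-1,-1,-1,-1])

```text
time: 6.22
position: [0.5011, 0.1602, 0.1851]
tcp_rot: [3.142, 0.004, -2.772]
contact_force: [0.1, 0.0, -0.6]
opening: 0.0139
grasp_force: 30.0
```

```bash
python3 go.py .494 .0575 .184 188
python3 - <<'E'
from h import *
b,_=ctrl.capture('side')
cv2.imwrite('pics/g2.png',cv2.resize(b[90:240,230:430],(800,600),interpolation=2))
print(ctrl.spot_point('side','knob_bore')[:2],ctrl.spot_point('side','knob_grip')[:2],ctrl.spot_point('side','spindle_tip')[:2])
E
```

```text
[ 43.8 -93.1   0.9] [ 0.   0.2 13.2]
[{'position': [0.4998, 0.162, 0.1802], 'conf': 0.8}] [{'position': [0.5017, 0.161, 0.1973], 'conf': 0.68}] []
```

View pics/g2.png

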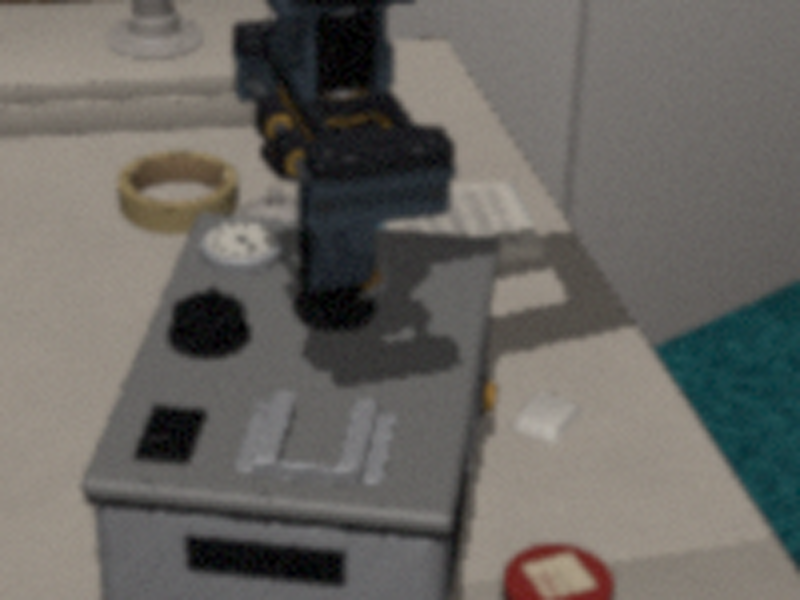

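The knob is gripped and lifted clear of the keeper, with its skirt at about (337,305) in the crop. Now over the spindle.

Request:
carry_out(xyz=[[44,-93,1],[44,-93,1],[44,-93,1],[44,-93,1],[44,-93,1]], rotation=[[0,0,13.2],[0,0,13.2],[0,0,13.2],[0,0,13.2],[0,0,13.2]], jaw=[-1,-1,-1,-1,-1])

```text
time: 7.05
position: [0.4927, 0.0581, 0.1825]
tcp_rot: [3.141, -0.0, -3.001]
contact_force: [-0.1, 0.1, -0.6]
opening: 0.014
grasp_force: 30.0
```

```bash
python3 go.py .494 .0575 .174 188
python3 - <<'E'
from h import *
A=[ctrl.capture('side')[0].astype(float) for _ in range(5)];b=np.mean(A,0).astype(np.uint8)
T=[ctrl.capture('top')[0].astype(float) for _ in range(5)];t=np.mean(T,0).astype(np.uint8)
np.savez('pics/over.npz',b=b,t=t)
cv2.imwrite('pics/g3.png',np.hstack([cv2.resize(b[110:190,280:360],(400,400),interpolation=2),cv2.resize(t[150:230,350:430],(400,400),interpolation=2)]))
for n in('knob_bore','knob_grip','spindle_tip'):
  print(n,[(np.round(r['position'],4),r['conf']) for r in ctrl.spot_point('side',n)[:2]])
E
```

```text
[-1.2 -0.8  8.5] [ 0.  -0.   0.1]
knob_bore [(array([0.4926, 0.0558, 0.1783]), 0.73)]
knob_grip [(array([0.4942, 0.0606, 0.1938]), 0.73)]
spindle_tip [(array([0.4955, 0.0597, 0.1471]), 0.42)]
```

View pics/g3.png

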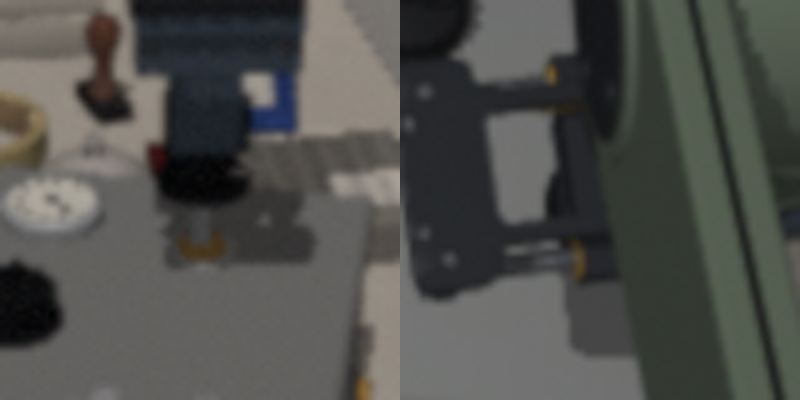

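In the side crop the skirt spans x from 155 to 250 and the spindle sits at about 203, so they are aligned in x. I'll descend and watch the force.

Request:
carry_out(xyz=[[-0.6,0,4],[-0.6,0,9],[-0.6,0,11],[-0.6,0,13],[-0.6,0,13]], rotation=[[0,0,0],[0,0,0],[0,0,0],[0,0,0],[0,0,0]], jaw=[-1,-1,-1,-1,-1])

```text
time: 8.32
position: [0.4932, 0.0573, 0.1696]
tcp_rot: [3.142, -0.0, -3.002]
contact_force: [-1.0, 0.3, -0.3]
opening: 0.0134
grasp_force: 30.0
```

Request:
carry_out(xyz=[[0,0,2],[0,0,3],[0,0,3]], rotation=[[0,0,0],[0,0,0],[0,0,0]], jaw=[-1,-1,-1])

```text
time: 8.7
position: [0.4932, 0.0573, 0.1667]
tcp_rot: [3.141, -0.0, -3.002]
contact_force: [-0.0, 0.3, -1.1]
opening: 0.0136
grasp_force: 30.0
```

Request:
carry_out(xyz=[[0,0,2],[0,0,4],[0,0,6],[0,0,8],[0,0,8]], rotation=[[0,0,0],[0,0,0],[0,0,0],[0,0,0],[0,0,0]], jaw=[-1,-1,-1,-1,-1])

```text
time: 9.32
position: [0.4931, 0.0573, 0.1585]
tcp_rot: [3.141, -0.0, -3.002]
contact_force: [0.1, 0.0, -1.2]
opening: 0.0138
grasp_force: 30.0
```

Request:
carry_out(xyz=[[0,0,2],[0,0,3],[0,0,4],[0,0,4]], rotation=[[0,0,0],[0,0,0],[0,0,0],[0,0,0]], jaw=[-1,-1,-1,-1])

```text
time: 9.82
position: [0.4935, 0.0573, 0.1551]
tcp_rot: [3.142, 0.001, -3.002]
contact_force: [-0.8, -0.1, 3.8]
opening: 0.014
grasp_force: 30.0
```

Request:
carry_out(xyz=[[0,0,1],[0,0,2],[0,0,3],[0,0,4],[0,0,4]], rotation=[[0,0,0],[0,0,0],[0,0,0],[0,0,0],[0,0,0]], jaw=[-1,-1,-1,-1,-1])

```text
time: 10.45
position: [0.4935, 0.0573, 0.1513]
tcp_rot: [3.142, 0.001, -3.002]
contact_force: [-0.9, -0.5, 6.0]
opening: 0.014
grasp_force: 30.0
```

Request:
carry_out(xyz=[[0,0,0.7],[0,0,1.4],[0,0,1.4]], rotation=[[0,0,0],[0,0,0],[0,0,0]], jaw=[-1,-1,-1])

```text
time: 10.82
position: [0.4936, 0.0573, 0.1507]
tcp_rot: [3.142, 0.002, -3.002]
contact_force: [-2.4, -0.1, 12.0]
opening: 0.0139
grasp_force: 30.0
```

Request:
carry_out(xyz=[[0,0,0.5],[0,0,0.8],[0,0,0.8]], rotation=[[0,0,0],[0,0,0],[0,0,0]], jaw=[-1,-1,-1])

```text
time: 11.2
position: [0.4937, 0.0573, 0.1506]
tcp_rot: [-3.142, 0.002, -3.002]
contact_force: [-3.3, -0.2, 15.9]
opening: 0.014
grasp_force: 30.0
```

Run:
```python
from h import *
b=np.mean([ctrl.capture('side')[0].astype(float) for _ in range(4)],0).astype(np.uint8)
cv2.imwrite('pics/g4.png',np.hstack([cv2.resize(b[110:190,280:360],(400,400),interpolation=2),cv2.resize(b[90:290,230:430],(400,400))]))
for n in('knob_bore','knob_grip','spool_mid','pin_tin_mid','chalk_mid'):
  print(n,[(np.round(r['position'],4),r['conf']) for r in ctrl.spot_point('side',n)[:1]])
```

```text
knob_bore [(array([0.4949, 0.0548, 0.1457]), 0.63)]
knob_grip [(array([0.4957, 0.0598, 0.1628]), 0.71)]
spool_mid [(array([0.5705, 0.317 , 0.0222]), 0.49)]
pin_tin_mid [(array([0.3626, 0.2243, 0.0136]), 0.82)]
chalk_mid [(array([0.3644, 0.0318, 0.0033]), 0.43)]
```

View pics/g4.png

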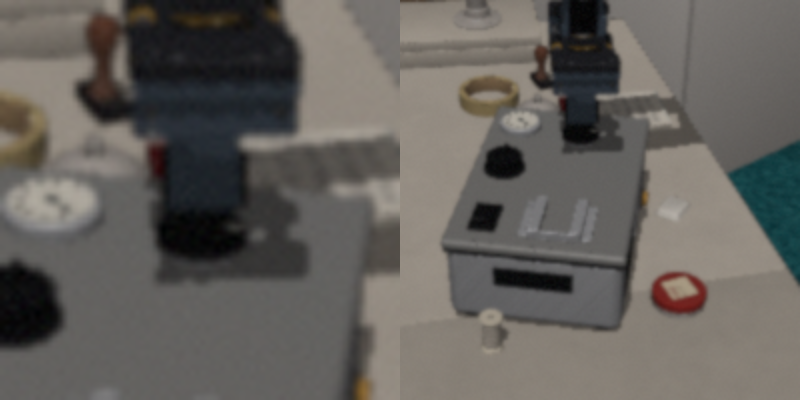

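In this view the knob sits low over the spindle, with its skirt at (203,235) just above the deck, and the tin, spool and chalk have not moved. Height stayed at 0.1506 m while the force rose from 12 N to 16 N, so the valve is on its stop.

```bash
python3 -c "
from station import ctrl
print(ctrl.hand_in())"
```

```text
the job is handed in; nothing more can be done
None
```

The knob is fully home on the D-spindle and gripped, holding the valve down at its stop with about 16 N; the tin, spool and chalk look undisturbed, and the job is handed in (robot clock about 11.5 s; no verdict was returned).

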